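# Catch a sample trolley on its sloping track

### The arm

A 7-joint arm with a two-finger parallel gripper is mounted at the origin on the work surface. World frame = base frame: x ahead of the robot, y to its left, z up, the work surface at z = 0. Lengths are in mm, angles in rad, forces in N, time in s.
With the tool pointing down it reaches from about 400 to 875 mm from the base axis. Payload 4.4 kg.
Tool frame: the origin (TCP) lies between the finger pads; the fingertips stand 17 mm ahead of it and the grasp point (between the pads) lies 2 mm behind it; z points along the fingers, y is the line along which they close (so a half turn about z gives the same grasp; the last joint's range is limited). The gripper opens to 85 mm and grips with 20 to 120 N. Pads are 22 mm wide; open, the fingers measure 114 mm over their backs; the gripper's body (76 mm by 85 mm) begins 54 mm behind the grasp point. The pads swing forward as they close: fully open they stand 13 mm farther back than shut.
Start: joints at [-1.227, 0.628, 0.038, 1.517, -0.027, 0.996, -0.02], TCP at [258.956, 596.204, 248.313] pointing down, gripper open.
Joint ranges: [-3.06, 3.06], [-0.37, 2.12], [-1.25, 1.32], [0.18, 2.47], [-1.1, 4.24], [0.23, 1.98], [-2.94, 2.94]. Speed limits (rad/s): [2.57, 2.57, 3.14, 3.14, 3.14, 3.14, 3.14].

### API

Orientations are given as [roll, pitch, yaw] about the fixed x, y, z axes, in that order (R = Rz(yaw) Ry(pitch) Rx(roll)).
In Python, from cell import sensors, get_image, ctrl gives the robot as it stands.
- The arm moves only by the tool send_rows, never from a script. Its argument "series" is a list of rows, each a list of 3 entries, a list of its own where there are three numbers: the finger opening in mm, from 0 to 85.4, then the shift along the world's x, y, z in units of 60 mm (1.0 is 60 mm), then the turn, a rotation vector about the world's x, y, z in units of 5 degrees (1.0 is 5 degrees). A call has 1 to 8 rows; each row shifts and turns the commanded pose from where the row before left it; what a row does not reach is not made up. A row lasts 1/8 s, in which the tool goes at most 62.5 mm and 10.7 degrees, less where a joint would pass 70% of its speed; a pose out of reach is approached as far as the arm can. A call is refused whole if a number of a shift passes 1 or a number of a turn 1, either way. A call with a gripper value outside its range is refused whole. The fingers move at their own pace and stop on an object; the grip force is fixed at half the most. Time passes only in rows, so rows that do not move let the fingers close. It gives the time, the measured TCP pose, the force, the opening and the grip force at its end, in the units of the state.
- sensors.read_state(): the state, without advancing time (a new reading comes with each control period).
- get_image(name): name is "scene" or "top"; returns a dict with "img" (400x640x3 uint8, red, green, blue), "depth" (400x640 float32, mm along the optical axis (not along the pixel's ray), 0 where there is no reading), "vfov" (degrees; the focal length in pixels is half the picture's height over the tangent of half this angle, whatever the lens; pixels are square), "cx", "cy" (the principal point, pixels), "world_to_cam" (4x4, takes a point from world to camera coordinates). Camera axes: x right, y down, z forward; pixel columns grow to the right and rows downward; lengths in mm; the calibration is good to about 2 mm. A picture is of the moment at which its call begins.
- ctrl.finish_job(): hands the job in; it is judged then, once.
The state is a dict: "clock": time; "qpos": joint angles; "qd": joint speeds; "tau": joint torques, N m; "eef_pos": TCP position; "tool_rot": TCP orientation; "force": force on the tool from outside, world axes, zero at the start; "torque": the same for the moment, N m; "width": finger opening in mm; "gripper_force": force on a finger pad.
Only numpy, scipy, OpenCV 4.12 (cv2) and the standard library are available. Lean on these libraries where they do the work, as an engineer would, in place of code of your own. Each camera call takes 0.05 s, during which the arm holds its last target. There are 200 camera calls.

### The job

Press the black release plunger all the way down so that the little trolley with the standing glass cylinder sets off down the sloping track. Once its catch tab has run out of the clear guard, meet the tab from the downhill side with the gripper while it is rolling, slow the trolley smoothly and let it down to the rubber buffer at the low end so softly that the cylinder stays standing. Leave the trolley resting at the buffer, let go of, with the cylinder upright on it, and leave the other things on the bench alone.

Things in the scene. Friction and masses are not known exactly. Their poses are not given: they have to be found in the camera images.
- track: Fixed sloping track on trestles. Origin on the table under its middle; x points downhill along it, y left seen downhill, z up (frame level). Two rails fall 47 mm per metre of x. White end plates at x = -262 and 230 mm, rubber buffer before the low one. Trestles, rails and trolley deck stay within 55 mm of the centre line; guard and plunger stand on the -y side (the robot's)
- trolley (a joint): Way of the trolley down the track, m: 0 at the start (against the gate), 0.360 at the buffer. Trolley about 0.6 kg (0.5 to 0.75), cylinder 0.12 kg. Free, it gains about 0.25 m/s2 (0.2 to 0.3) less drag 0.4 1/s times its speed: some 0.2 m/s as the tab leaves the guard, 1.1 s after release, 0.33 at the buffer after 2 s. A jerk of over 0.14 m/s topples the cylinder, 0.08 is safe
- tab (a point): Centre of the trolley's catch tab, an upright aluminium plate 8 mm thick along the track, 36 mm wide, 54 mm high, beside the deck on the robot's side. In the track frame at x = -165 + way, y = -85, z = 107 - 0.047*way (mm). Axes as the track's. Reachable only once past the guard
- guard_mouth (a point): Middle of the open downhill end of the clear guard: track x = -30, y = -85, z = 107 mm. The guard is a tunnel of 3 mm sheet over the tab's way from x = -210 to -30, 55 mm wide, top 145 mm above the table; two thin posts stand on its -y side. Downhill from here the tab's way is open
- cylinder: Stoppered glass cylinder, 30 mm diameter (foot 20), 130 mm high, 0.12 kg, standing upright in a ring 5 mm high in the middle of the trolley's level deck. Origin at the centre of its underside, on the deck's top, 35 mm uphill of the tab's centre, 85 mm beside it and 21 mm below it
- plunger_top (a point): Centre of the top of the black round release plunger (32 mm diameter, head 12 mm thick), at track x = 10, y = -155 mm, 118 mm above the table when up. Pressed straight down with 4 to 6 N, it stays down; nothing hangs over it
- gate (a joint): Travel in m of the plunger with the gate blade linked to it: 0 up and closed, 0.030 fully down against the stop. The blade frees the trolley at about 0.016; pressed past 0.022 it counts as down
- jar: bystander: closed glass jar, 64 mm wide, 100 mm high; origin under its middle
- beaker: bystander: open glass cup, 68 mm wide, 85 mm high; origin under its middle
- weight: bystander: brass knob weight, 44 mm wide, 60 mm high; origin under its middle
- brush: bystander: lying brush; origin under its middle
- spatula: bystander: lying spatula; origin under its middle
- dish: bystander: white ceramic bowl, 90 mm wide, 30 mm high; origin under its middle
Things that resemble listed ones, but are neither listed nor needed, are in the scene too. What is shaped like the cylinder but red is not meant.

How it is judged:
By the outcome, as a careful person would: the job done as asked, in the order asked, and still so for the second after the job is handed in, with the robot touching nothing.
It also fails if it takes over 26 s, if anything falls off the work surface, if the arm or the gripper's body presses on something with over 40 N, if the wrist force passes 120 N, or if a joint passes its speed limit or range.

## Working session

There is one attempt and no reset: what is moved stays moved. The work goes in short steps, Python scripts to look and compute and a tool call to move; the robot and the scene stay as the last step left them, time stands still between calls to the robot, and variables do not carry over. Pictures are saved under pics/ and viewed, at most 10 in all, crops included, and the job is handed in when it is done.

Besides the shell and the picture viewer there is one more tool, called as name(argument=value, ...) on one line, values as JSON. send_rows: Moves the arm, as the interface text tells. Its arguments: {"type":"object","properties":{"series":{"type":"array"}},"required":["series"]}

```bash
mkdir -p pics; ls; python3 - <<'E'
from cell import sensors,get_image
import cv2,numpy as np
print(sensors.read_state())
for n in("scene","top"):
    d=get_image(n);np.savez(f"{n}0.npz",**d);cv2.imwrite(f"pics/{n}0.png",d["img"][:,:,::-1])
    print(n,d["vfov"],d["cx"],d["cy"],d["world_to_cam"])
E
```

```text
pics
{'clock': 0.0, 'qpos': array([-1.22680878,  0.6293581 ,  0.03842103,  1.51834968, -0.02700094,
        0.99630743, -0.02000637]), 'qd': array([ 5.68978535e-04, -5.33998228e-04, -1.63086091e-03, -6.33924177e-05,
       -4.76411026e-04,  4.31903440e-04, -1.86614988e-03]), 'tau': array([-1.72468681e-04, -5.63404620e+01,  1.22578092e+00, -1.93457884e+01,
        1.08020118e-02,  1.03027158e-02,  1.09039067e-05]), 'eef_pos': array([258.69680205, 595.6614407 , 247.38677886]), 'tool_rot': array([-3.13968745e+00,  1.24235997e-05,  2.73181558e+00]), 'force': array([ 0.64667495, -0.55178701,  0.36819481]), 'torque': array([-0.02763885, -0.00260687, -0.05335551]), 'gripper_force': 0.0, 'width': 85.2966302332292}
scene 55.4664899387283 317.9763845774415 199.4564019598228 [[-4.60310626e-01  8.87512154e-01 -2.08878891e-02  2.38817640e+02]
 [ 5.08826688e-01  2.44477722e-01 -8.25424766e-01 -2.21100059e+02]
 [-7.27467889e-01 -3.90580106e-01 -5.64125564e-01  1.59616114e+03]
 [ 0.00000000e+00  0.00000000e+00  0.00000000e+00  1.00000000e+00]]
top 55.14000354625682 318.2003517897464 200.8281557392528 [[ 5.07419253e-02 -9.98700594e-01  4.73077073e-03  2.06082702e+01]
 [-9.78168271e-01 -5.06534318e-02 -2.01546678e-01  5.82338914e+02]
 [ 2.01524417e-01  5.59937665e-03 -9.79467486e-01  1.02933635e+03]
 [ 0.00000000e+00  0.00000000e+00  0.00000000e+00  1.00000000e+00]]
```

View pics/scene0.png

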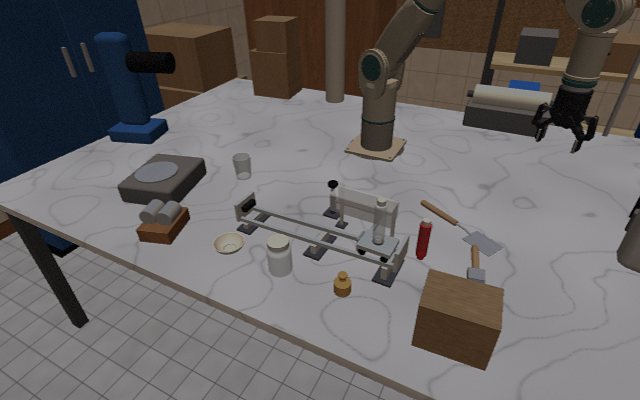

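View pics/top0.png

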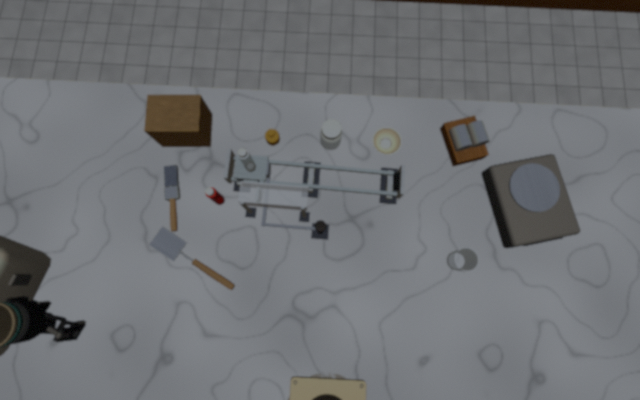

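The scene view shows the track with the trolley at its uphill end (about (378,240)) and the plunger at (333,184). In the top view the uphill plate is at (231,165), the low plate at (398,182) and the plunger at (320,228). I'll enlarge both.

```bash
python3 - <<'E'
import cv2,numpy as np
s=np.load("scene0.npz")["img"][165:295,220:420,::-1];cv2.imwrite("pics/s1.png",cv2.resize(s,None,fx=4,fy=4,interpolation=cv2.INTER_CUBIC))
s=np.load("top0.npz")["img"][135:250,215:415,::-1];s=cv2.convertScaleAbs(s,alpha=1.5);cv2.imwrite("pics/t1.png",cv2.resize(s,None,fx=4,fy=4,interpolation=cv2.INTER_CUBIC))
E
```

```text
(no output)
```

View pics/s1.png

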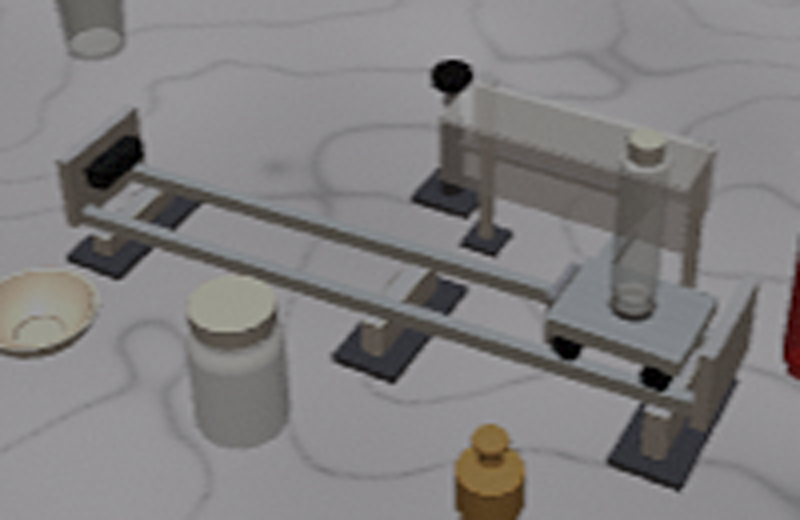

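View pics/t1.png

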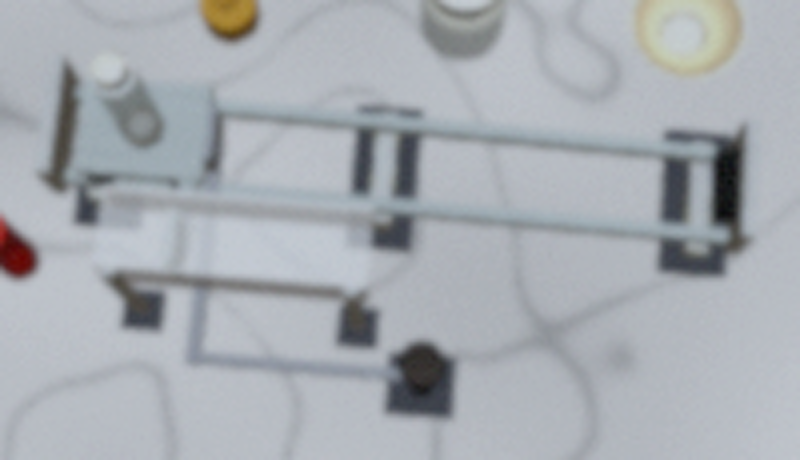

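The crops show these points (crop pixels, scene then top): plunger head at (452,71) and (424,362), stopper at (647,137) and (110,68), cylinder foot at (633,303) and (143,125). The low plate's top edge runs (62,162)-(137,112) in the scene view and (745,126)-(740,243) in the top view. The guard and its posts are visible on the robot side.

```bash
cat >h.py <<'E'
import numpy as np,cv2
from scipy.optimize import least_squares
C={n:np.load(n+"0.npz") for n in("scene","top")}
off={"scene":(220,165),"top":(215,135)}
def full(n,p): return (np.array(p)+.5)/4-.5+off[n]
def K(n):
    d=C[n];f=200/np.tan(np.radians(d["vfov"])/2);return np.array([[f,0,d["cx"]],[0,f,d["cy"]],[0,0,1]])
def proj(n,P):
    q=K(n)@(C[n]["world_to_cam"]@np.append(P,1))[:3];return q[:2]/q[2]
def tri(ps,pt):
    X=cv2.triangulatePoints(K("scene")@C["scene"]["world_to_cam"][:3],K("top")@C["top"]["world_to_cam"][:3],full("scene",ps).reshape(2,1),full("top",pt).reshape(2,1))
    return (X[:3]/X[3]).ravel()
E
python3 - <<'E'
from h import *
pts={"plunger":((452,71),(424,362),(10,-155,118)),"ctop":((647,137),(110,68),(-200,0,216)),"cfoot":((633,303),(143,125),(-200,0,86)),
"plateL":((62,162),(745,126),None),"plateR":((137,112),(740,243),None)}
for k,(s,t,m) in pts.items():
    X=tri(s,t);print(k,X.round(1),"reproj",(proj("top",X)-full("top",t)).round(2))
def T(v,m):
    c,s=np.cos(v[2]),np.sin(v[2]);return np.array([v[0]+c*m[0]-s*m[1],v[1]+s*m[0]+c*m[1],m[2]])
def res(v):
    r=[]
    for s,t,m in pts.values():
        if m: r+=[*(proj("scene",T(v,m))-full("scene",s)),*(proj("top",T(v,m))-full("top",t))]
    a=T(v,(230,v[4],v[3]));b=T(v,(230,-v[4],v[3]))
    for P,k in((a,"plateL"),(b,"plateR")):
        r+=[*(proj("scene",P)-full("scene",pts[k][0])),*(proj("top",P)-full("top",pts[k][1]))]
    return np.array(r)
o=least_squares(res,[620,0,-1.6,110,50],x_scale=[10,10,.1,10,10]);print(o.x.round(4));print(o.fun.reshape(-1,2).round(2))
v=o.x;np.save("track.npy",v[:3])
for n,m in dict(plunger=(10,-155,118),mouth=(-30,-85,107),tabend=(195,-85,90),tabstart=(-165,-85,107)).items():print(n,T(v,m).round(1))
E
```

```text
plunger [502.5  42.  117. ] reproj [-0.65  0.24]
ctop [663.  246.4 215.4] reproj [-0.59  0.17]
cfoot [664.3 247.3  88.9] reproj [-0.51  0.15]
plateL [ 689.6 -181.    82.7] reproj [ 0.81 -0.47]
plateR [ 604.4 -177.4   77.7] reproj [ 0.2  -0.11]
[656.0662  47.8213  -1.609   78.4749  42.5733]
[[ 0.14 -0.47]
 [-1.33  0.79]
 [-0.21  0.1 ]
 [-1.12 -0.22]
 [-0.43  0.8 ]
 [-0.49  0.65]
 [ 0.33  1.19]
 [ 1.41 -0.06]
 [-0.66 -0.33]
 [ 1.31 -0.22]]
plunger [500.8  43.7 118. ]
mouth [572.3  81.  107. ]
tabend [ 563.7 -143.8   90. ]
tabstart [577.4 215.9 107. ]
```

send_rows(series=[[0,[0.2,-0.46,0],[0,0,0.5]],[0,[0.4,-0.9,0],[0,0,0.5]],[0,[0.4,-0.9,0],[0,0,0.5]],[0,[0.4,-0.9,0],[0,0,0.6]],[0,[0.4,-0.9,0],[0,0,0.6]],[0,[0.4,-0.9,0],[0,0,0.6]],[0,[0.4,-0.9,0],[0,0,0.5]],[0,[0.4,-0.9,0],[0,0,0.5]]])

```text
clock: 1.1
eef_pos: [439.4, 188.8, 248.2]
tool_rot: [-3.142, -0.0, 3.109]
force: [0.9, -0.2, 0.8]
width: 0.0
gripper_force: 0.0
```

```bash
python3 - <<'E'
from cell import sensors
s=sensors.read_state();print(s)
E
```

```text
{'clock': 1.1, 'qpos': array([-0.43493851,  0.38560268, -0.04017976,  1.98088771,  0.0215992 ,
        0.77553852,  1.05018719]), 'qd': array([ 0.99848976, -0.0260221 , -0.01879648,  0.04313304,  0.00930895,
       -0.0305946 ,  1.30600899]), 'tau': array([-5.36972791e+00, -4.10013878e+01,  3.40357656e-02, -1.49531767e+01,
       -3.78226396e-02,  3.11988518e-01, -1.38852764e+00]), 'eef_pos': array([439.42525945, 188.76494164, 248.2346041 ]), 'tool_rot': array([-3.14156344e+00, -2.76384668e-05,  3.10857884e+00]), 'force': array([ 0.88507358, -0.20763902,  0.78217273]), 'torque': array([ 0.04189986, -0.0457368 , -0.00311714]), 'gripper_force': 0.0, 'width': 0.0022938148509623743}
```

send_rows(series=[[0,[0.3,-0.8,-0.2],[0,0,0]],[0,[0.3,-0.7,-0.4],[0,0,0]],[0,[0.23,-0.53,-0.5],[0,0,0]],[0,[0.2,-0.4,-0.5],[0,0,0]],[0,[0,0,0],[0,0,0]]])

```text
clock: 1.72
eef_pos: [499.7, 42.2, 150.2]
tool_rot: [-3.14, -0.005, 3.103]
force: [0.1, 0.5, -0.1]
width: 0.5
gripper_force: 0.0
```

```bash
python3 - <<'E'
from cell import sensors,get_image
import cv2,numpy as np
o=[]
for n,(x,y,w,h) in dict(scene=(290,120,120,150),top=(240,135,140,150)).items():
    d=get_image(n);c=d["img"][y:y+h,x:x+w,::-1];o.append(cv2.resize(c,(400,400*h//w),interpolation=cv2.INTER_CUBIC)[:428])
H=min(a.shape[0] for a in o);cv2.imwrite("pics/p2.png",np.hstack([a[:H] for a in o]))
print(sensors.read_state()["eef_pos"],sensors.read_state()["clock"])
E
```

```text
[500.42556078  45.41837286 152.31737445] 1.825
```

View pics/p2.png

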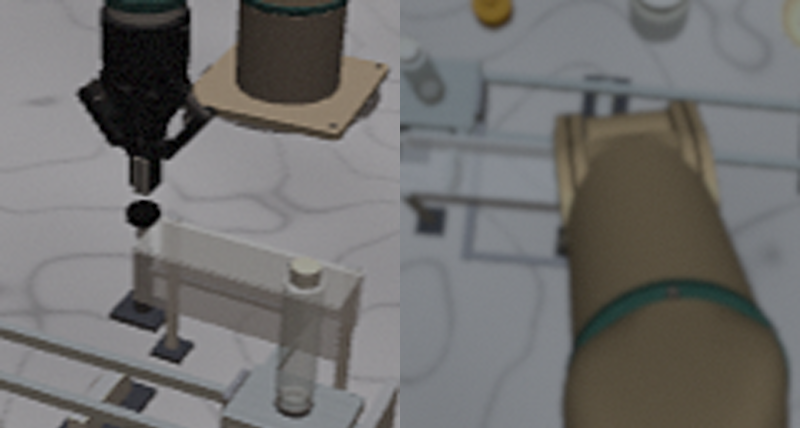

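The picture shows the closed fingers directly above the plunger head (crop about (143,210)), so they are aligned. Next I press.

send_rows(series=[[0,[0.01,-0.02,-0.25],[0,0,0]],[0,[0,0,-0.26],[0,0,0]],[0,[0,0,-0.26],[0,0,0]],[0,[0,0,-0.02],[0,0,0]]])

```text
clock: 2.33
eef_pos: [502.2, 44.9, 104.9]
tool_rot: [3.141, 0.002, 3.109]
force: [-0.9, 2.0, 11.5]
width: 0.1
gripper_force: 5.7
```

```bash
cat >look.py <<'E'
from cell import sensors,get_image
import cv2,numpy as np,sys
from h import *
# way from the stopper top: template match of the initial patch along its predicted line
v=np.load("track.npy")
def T(m):
    c,s=np.cos(v[2]),np.sin(v[2]);return np.array([v[0]+c*m[0]-s*m[1],v[1]+s*m[0]+c*m[1],m[2]])
def way(d):
    ref=C["scene"]["img"];c=full("scene",(647,137));cx,cy=np.round(c).astype(int)
    tpl=ref[cy-6:cy+7,cx-7:cx+8]
    r=cv2.matchTemplate(d["img"],tpl,cv2.TM_CCOEFF_NORMED)
    best=[]
    p0=proj("scene",T((-200,0,216)))
    for w in np.arange(-5,365,1.):
        p=c+proj("scene",T((-200+w,0,216-.047*w)))-p0-[7,6]+[cx-c[0],cy-c[1]]
        best.append((cv2.remap(r,np.float32([[p[0]]]),np.float32([[p[1]]]),cv2.INTER_CUBIC)[0,0],w))
    return max(best)
if __name__=="__main__":
    s=sensors.read_state();print(s["clock"],s["eef_pos"].round(1),s["force"].round(1))
    d=get_image("scene");print("way",way(d))
    np.savez(f"im{s['clock']:.2f}.npz",**d)
    s=sensors.read_state();e=s["eef_pos"]-T((0,0,0));R=np.array([[np.cos(v[2]),np.sin(v[2])],[-np.sin(v[2]),np.cos(v[2])]])
    print(s["clock"],s["eef_pos"].round(1),"track xy",(R@e[:2]).round(1))
E
python3 look.py
```

```text
2.325 [502.2  44.9 104.9] [-0.9  2.  11.5]
way (np.float32(0.9935594), np.float64(6.0))
2.375 [502.2  44.9 105. ] track xy [   8.8 -153.6]
```

send_rows(series=[[0,[0,0,0.22],[0,0,0]],[0,[0.5,-0.2,0.04],[0,0,0]],[0,[0.4,-0.2,0],[0,0,0]],[0,[0.18,-0.08,0],[0,0,0]]])

```text
clock: 2.88
eef_pos: [567.0, 14.0, 120.9]
tool_rot: [-3.141, 0.001, 3.106]
force: [-0.1, 1.0, -0.2]
width: -0.0
gripper_force: 0.0
```

```bash
python3 look.py
```

```text
2.875 [567.   14.  120.9] [-0.1  1.  -0.2]
way (np.float32(0.9680348), np.float64(60.0))
2.925 [567.9  13.6 120.8] track xy [ 37.5 -86.8]
```

send_rows(series=[[0,[0,0,0],[0,0,0]]])

```text
clock: 3.05
eef_pos: [565.1, 15.2, 120.3]
tool_rot: [3.141, -0.002, 3.107]
force: [-0.3, -1.0, 0.1]
width: 0.1
gripper_force: 0.0
```

```bash
python3 look.py; python3 - <<'E'
import numpy as np,glob
from scipy.optimize import least_squares
from look import way
k=.4
S=lambda t,a:np.where(t>0,a/k*t-a/k**2*(1-np.exp(-k*t)),0)
D=[(float(f[2:-4]),way(np.load(f))[1]/1e3) for f in sorted(glob.glob("im*.npz"))]
D=np.array(D);D[:,0]=[2.325,2.875,3.05][:len(D)]
o=least_squares(lambda p:S(D[:,0]-p[0],p[1])-D[:,1],[2.1,.24]);print(o.x,o.fun*1e3)
for T in np.arange(3.1,4.3,.125):
    t=T-o.x[0];print(round(T,3),"tab x",(S(t,o.x[1])*1e3-165).round(1),"v",(o.x[1]/k*(1-np.exp(-k*t))).round(3))
E
```

```text
3.05 [565.1  15.2 120.3] [-0.3 -1.   0.1]
way (np.float32(0.93428147), np.float64(88.0))
3.1 [564.7  15.4 120.3] track xy [ 35.8 -90. ]
[2.08724222 0.21477041] [-0.11759429  0.15818527 -0.10039183]
3.1 tab x -68.3 v 0.179
3.225 tab x -44.9 v 0.196
3.35 tab x -19.3 v 0.213
3.475 tab x 8.3 v 0.229
3.6 tab x 37.9 v 0.244
3.725 tab x 69.2 v 0.258
3.85 tab x 102.3 v 0.272
3.975 tab x 137.1 v 0.285
4.1 tab x 173.5 v 0.297
4.225 tab x 211.3 v 0.309
```

send_rows(series=[[0,[0,0,0],[0,0,0]],[0,[0,-0.05,0],[0,0,0]],[0,[-0.01,-0.17,-0.01],[0,0,0]],[0,[-0.01,-0.3,-0.015],[0,0,0]]])

```text
clock: 3.6
eef_pos: [564.8, -17.0, 119.0]
tool_rot: [-3.142, -0.0, 3.108]
force: [0.1, -0.7, 0.3]
width: -0.3
gripper_force: 0.0
```

```bash
python3 - <<'E'
from look import *
s=sensors.read_state();e=s["eef_pos"]-T((0,0,0));R=np.array([[np.cos(v[2]),np.sin(v[2])],[-np.sin(v[2]),np.cos(v[2])]])
print(s["clock"],s["eef_pos"].round(1),s["force"].round(1),"track xy",(R@e[:2]).round(1))
E
```

```text
3.6 [564.8 -17.  119. ] [ 0.1 -0.7  0.3] track xy [ 68.3 -88.7]
```

send_rows(series=[[0,[-0.015,-0.39,-0.02],[0,0,0]],[0,[-0.015,-0.44,-0.02],[0,0,0]]])

```text
clock: 3.85
eef_pos: [562.8, -68.4, 116.5]
tool_rot: [-3.141, -0.0, 3.106]
force: [0.5, 0.2, -0.7]
width: -0.1
gripper_force: 0.0
```

send_rows(series=[[0,[-0.015,-0.45,-0.02],[0,0,0]],[0,[-0.015,-0.38,-0.02],[0,0,0]],[0,[-0.01,-0.3,-0.015],[0,0,0]],[0,[-0.01,-0.2,-0.01],[0,0,0]],[0,[-0.005,-0.12,-0.005],[0,0,0]],[0,[0,-0.07,0],[0,0,0]],[0,[0,-0.05,0],[0,0,0]],[0,[0,-0.04,0],[0,0,0]]])

```text
clock: 4.85
eef_pos: [560.0, -162.3, 112.4]
tool_rot: [3.141, 0.0, 3.108]
force: [0.1, 0.3, -0.0]
width: -0.2
gripper_force: 0.0
```

```bash
python3 look.py; python3 - <<'E'
import glob,numpy as np,cv2
f=sorted(glob.glob("im*.npz"))[-1];i=np.load(f)["img"][150:300,210:410,::-1]
cv2.imwrite("pics/e1.png",cv2.resize(i,None,fx=4,fy=4,interpolation=cv2.INTER_CUBIC))
E
```

```text
4.85 [ 560.  -162.3  112.4] [ 0.1  0.3 -0. ]
way (np.float32(0.65347743), np.float64(233.0))
4.9 [ 560.  -162.8  112.5] track xy [214.1 -88. ]
```

View pics/e1.png

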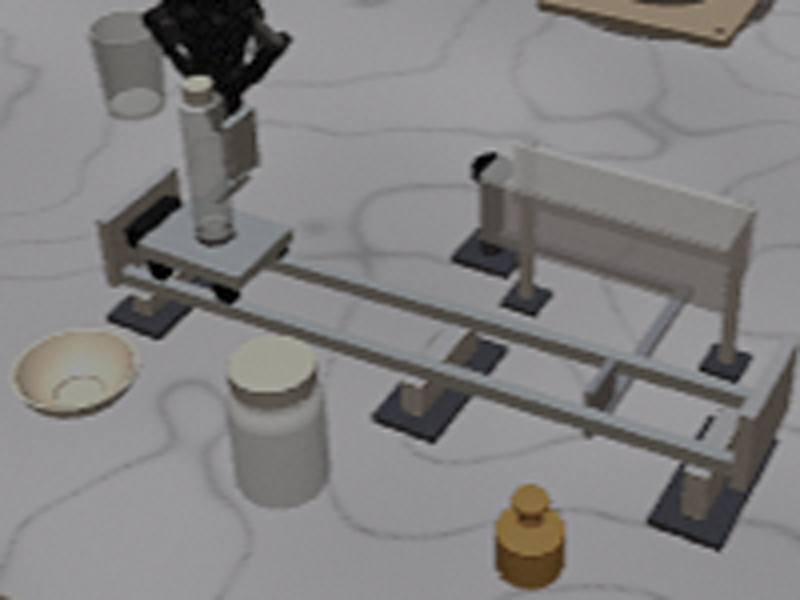

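The trolley is near the buffer with the cylinder upright (its foot at crop (213,232)). I'll ease on slowly and check whether it has come to rest.

send_rows(series=[[0,[0,-0.03,0],[0,0,0]],[0,[0,-0.03,0],[0,0,0]],[0,[0,-0.04,0],[0,0,0]],[0,[0,-0.04,0],[0,0,0]],[0,[0,-0.04,0],[0,0,0]],[0,[0,-0.04,0],[0,0,0]]])

```text
clock: 5.65
eef_pos: [559.8, -176.2, 112.4]
tool_rot: [3.142, -0.0, 3.107]
force: [-0.6, 0.5, 0.0]
width: 0.2
gripper_force: 0.0
```

```bash
python3 look.py; python3 - <<'E'
import numpy as np,cv2
from look import *
a=np.load("im4.85.npz");import glob
b=np.load(sorted(glob.glob("im*.npz"))[-1])
f=[d["img"][195:235,235:290] for d in(a,b)]
print(cv2.phaseCorrelate(*[np.float64(cv2.cvtColor(x,cv2.COLOR_RGB2GRAY)) for x in f]))
# way from foot pixel in e1 crop
p=(np.array([213,232])+.5)/4-.5+[210,150];o=full("scene",(633,303))-proj("scene",T((-200,0,86)))
w=np.arange(250,380);print(w[np.argmin([np.linalg.norm(proj("scene",T((-200+x,0,86-.047*x)))+o-p) for x in w])])
i=b["img"][160:260,215:315,::-1];cv2.imwrite("pics/e2.png",cv2.resize(i,None,fx=6,fy=6,interpolation=cv2.INTER_CUBIC))
E
```

```text
5.65 [ 559.8 -176.2  112.4] [-0.6  0.5  0. ]
way (np.float32(0.6345609), np.float64(231.0))
5.7 [ 559.8 -176.7  112.4] track xy [228.  -87.6]
((0.11580132303514645, -0.017634022723939324), 1.0094518474363472)
363
```

View pics/e2.png

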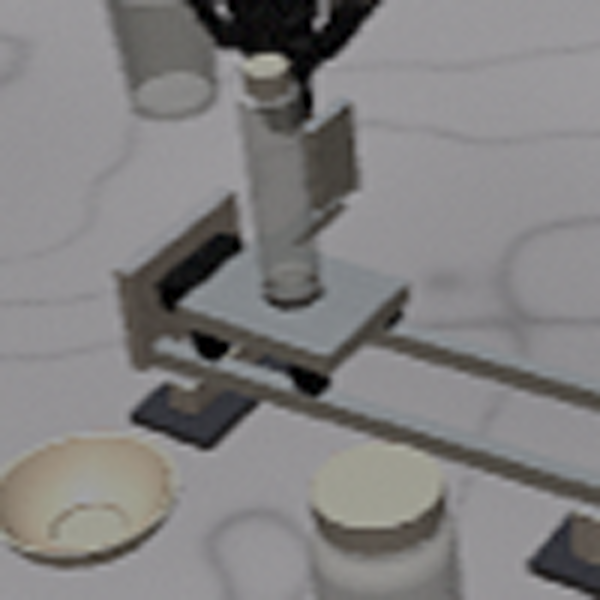

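The trolley is against the buffer: way is about 360, and it did not move when the finger drew off. The cylinder is upright, so I lift away.

send_rows(series=[[0,[-0.05,-0.05,0.2],[0,0,0]],[0,[-0.1,0,0.5],[0,0,0]],[0,[-0.3,0,0.6],[0,0,0]],[0,[-0.4,0,0.5],[0,0,0]],[0,[-0.2,0,0.2],[0,0,0]],[0,[0,0,0],[0,0,0]],[0,[0,0,0],[0,0,0]]])

```text
clock: 6.58
eef_pos: [497.2, -178.8, 231.6]
tool_rot: [3.141, -0.001, 3.107]
force: [0.2, -0.2, -0.4]
width: 0.1
gripper_force: 0.0
```

```bash
python3 look.py; python3 - <<'E'
import glob,numpy as np,cv2
i=np.load(sorted(glob.glob("im*.npz"))[-1])["img"][130:310,210:430,::-1]
cv2.imwrite("pics/f.png",cv2.resize(i,None,fx=3,fy=3,interpolation=cv2.INTER_CUBIC))
E
```

```text
6.575 [ 497.2 -178.8  231.6] [ 0.2 -0.2 -0.4]
way (np.float32(0.78291047), np.float64(361.0))
6.625 [ 497.1 -178.7  231.4] track xy [ 232.4 -150.2]
```

View pics/f.png

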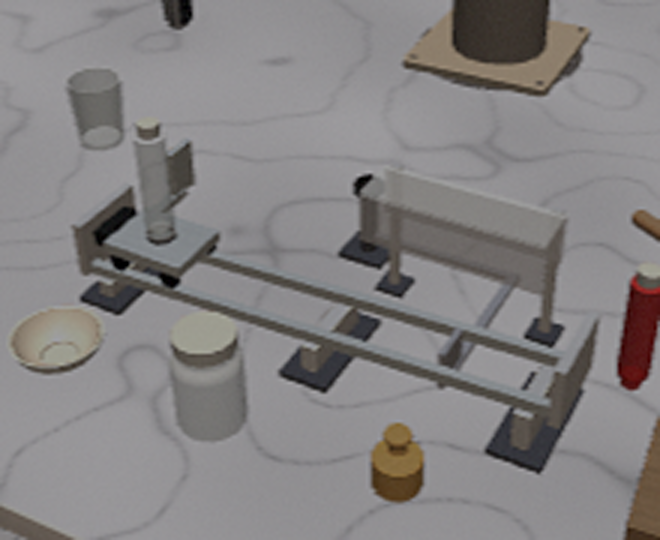

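The trolley rests at the buffer. Tracking the stopper gives 361 mm and the foot 363 mm, so the cylinder is upright; the plunger is still down and the gripper is clear.

```bash
python3 -c "
from cell import ctrl
print(ctrl.finish_job())"
```

```text
the job is handed in; nothing more can be done
None
```

The job is handed in: I pressed the plunger fully down, moved the gripper in ahead of the tab past the guard and slowed to the buffer (contact too light for the force reading to show). In the last picture the trolley rests there with the cylinder upright, the gripper clear and the bystanders in view undisturbed, at about 6.6 s on the clock.

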